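Set the test probe's gap with its knurled end cap

TASK

Slide the probe carriage along its rail until its pointer meets the pointer of the board nest, then, with the carriage left there, screw the knurled steel cap on its arm down (clockwise from above) until it bottoms out, and back it off a quarter turn to set the contact gap. Finish holding the cap between the fingers at that setting, without letting go. Leave the flux bottle, the screwdriver and the solder reel beside the jig where they are.

Things in the scene. Friction and masses are not known exactly. Their poses are not given: they have to be found in the camera images.
- jig: Fixed probe jig: steel base plate 145 x 220 x 6 mm, two aluminium end blocks (tops about 50 mm up), between them a steel bridge rail 30 mm wide, 180 mm long, top 48 mm above the bench. Origin on the bench under the middle of the rail; y runs along the rail, x across it, away from the robot, towards the board. Position and yaw vary.
- nest: Aluminium nest under the rail: behind the rail it carries a small green circuit board (48 x 75 mm, top 26 mm above the bench), on the near side a 10 mm wide post with the mark's pointer on top. Fixed, axes as the jig; its place along the rail varies. Origin on the bench under the rail's middle line.
- mark (a point): Tip of the nest's pointer, a steel diamond on the near (-x) side of the rail, 47 mm above the bench, pointing at the rail. It is the place for the carriage. Axes as the jig.
- index (a point): Tip of the carriage's own pointer, a steel diamond at the foot of the carriage's near face. The carriage is placed when this tip is in line with the mark: equal y in the jig's axes (their tips stay 3.5 mm apart in x).
- carriage_slide (a joint): Position of the carriage along the rail, 0 to 0.12 m, growing along the jig's +y; starts at 0 to 0.03 and must go to the mark, which lies somewhere between 0.06 and 0.105. It runs stiffly (about 5 N) and stays where it is left. It may be pushed, or taken along by its cap.
- carriage: Aluminium block 46 x 44 mm riding on the rail, top 71 mm above the bench, with a 30 mm wide arm to +x that ends in a round boss 38 mm across, whose top is 82 mm above the bench. Origin on the rail's top at its middle line, axes as the jig; the boss's centre is 60 mm in +x of it.
- cap: Knurled steel cap, 38 mm across, 24 mm tall, upright on the carriage's boss, gripped from above. Origin: centre of its underside, 82 mm above the bench when bottomed, 0.64 mm higher per radian unscrewed, 92.5 mm in +x of the index tip at equal jig y. Its x axis turns with it: a small raised bar on its top runs from the centre along it. It moves with the carriage and cannot come off.
- cap_turn (a joint): Turn of the cap in rad: 0 = screwed down, bottomed on the boss (a hard stop); grows as it is unscrewed, counter-clockwise seen from above. Starts at 2.4 to 4.0, so it needs several grips. Turning it takes about 0.06 N m, and it stays where it is left; a quarter turn back is 1.57.
- flux_bottle: Small amber bottle with a black cap, 35 mm across, 70 mm tall, standing loose at the jig's left (+y) end; a bystander. Origin at the centre of its underside.
- screwdriver: Flat screwdriver, 179 mm long, 17 mm high, lying loose in front of the jig (robot side); a bystander. Origin under its middle.
- solder_reel: Reel of solder lying flat, 63 mm across, 29 mm tall, loose at the jig's left far corner; a bystander. Origin at the centre of its underside.

How it is judged:
By the outcome, as a careful person would: the job done as asked, in the order asked, and still so for the second after the job is handed in, while the arm keeps its last pose, push and grip.
It also fails if it takes over 54 s, if anything falls off the work surface, if the arm or the gripper's body presses on something with over 40 N, if the wrist force passes 120 N, or if a joint passes its speed limit or range.

ROBOT

A 6-joint arm with a two-finger parallel gripper is mounted at the origin on the work surface; the furniture and walls round the work are solid. World frame = base frame: x ahead of the robot, y to its left, z up, the work surface at z = 0. Lengths are in m, angles in degrees, forces in N, time in s.
With the tool pointing down it reaches from about 0.4 to 0.825 m from the base axis. Payload 7 kg.
Tool frame: the origin (TCP) lies between the finger pads, 19 mm behind the fingertips; this is the grasp point; z points along the fingers, y is the line along which they close (so a half turn about z gives the same grasp; the last joint's range is limited). The gripper opens to 88 mm and grips with 3 to 60 N. Pads are 19 mm wide; open, the fingers measure 130 mm over their backs; the gripper's body (78 mm by 193 mm) begins 47 mm behind the grasp point.
Start: joints at [85.606, 20.546, 0.682, 0, -70.136, -16.507], TCP at [0.241, 0.631, 0.245] pointing down, gripper open.
Joint ranges: [-176.03, 176.03], [-82.01, 121.73], [-58.28, 71.71], [-173.87, 95.51], [-174.79, -0.11], [-173.66, 173.66]. Speed limits (degrees/s): [136.94, 136.94, 172.46, 180, 180, 180].

INTERFACE

Orientations are given as [roll, pitch, yaw] about the fixed x, y, z axes, in that order (R = Rz(yaw) Ry(pitch) Rx(roll)).
In Python, from plant import r gives the robot as it stands.
- The arm moves only by the tool play_rows, never from a script. Its argument "rows" is a list that holds one entry, the list of rows, each a list of 5 numbers: the closure, from 0 (fully open) to 1 (shut), then the shift along the tool's x, y, z each as a share of 0.5 m, from -1 to 1, then the turn about the tool's z as a share of 1.5 rad, from -1 to 1. A call has exactly 8 rows; each row is the pose to reach, as a shift and turn from the pose commanded when the call began, along the tool's axes at that moment; what a row does not reach only later rows make up. A row lasts 1/12 s, in which the tool goes at most 41.7 mm and 7.16 degrees, less where a joint would pass 70% of its speed; a pose out of reach is approached as far as the arm can. A call with a number of a shift or a turn outside -1 to 1 is refused whole. A call with a gripper value outside its range is refused whole. The fingers move at their own pace and stop on an object; "squeeze" is the grip in N (left out, the last holds). Time passes only in rows, so rows that repeat a pose let the fingers close, or fill a call up. It gives the time, the measured TCP pose, the force, the opening and the grip force at its end, in the units of the state.
- r.get_state(): the state, without advancing time (a new reading comes with each control period).
- r.capture(name): name is "scene" or "side" or "wrist"; returns the picture (480x640x3 uint8, red, green, blue); there is no depth.
- r.camera_info(name): a dict with "fovy" (degrees; the focal length in pixels is half the picture's height over the tangent of half this angle, whatever the lens; pixels are square), "cx", "cy" (the principal point, pixels), "k1" (the pictures are not rectified: a ray, as slopes to the right and down, at radius r is drawn at 1 + k1 r^2 times it, then the intrinsics apply), "pose" (4x4, takes a point from camera to world coordinates). Camera axes: x right, y down, z forward; pixel columns grow to the right and rows downward; lengths in m; the calibration is good to about 2 mm. A picture is of the moment at which its call begins: read the wrist's pose just before it. camera_info takes no time and is no camera call; for the wrist camera it gives the pose at the moment of the call.
- r.close_job(): hands the job in; it is judged then, once.
The state is a dict: "time_s": time; "joints": joint angles; "qd": joint speeds; "joint_torque": joint torques, N m; "tcp_pos": TCP position; "eef_rot": TCP orientation; "contact_force": force on the tool from outside, world axes, zero at the start; "moment": the same for the moment, N m; "gripper_width": finger opening in m; "gripper_force": force on a finger pad.
Only numpy, scipy, OpenCV 4.12 (cv2) and the standard library are available. Lean on these libraries where they do the work, as an engineer would, in place of code of your own. Each camera call takes 0.05 s, during which the arm holds its last target. There are 200 camera calls.

## Working session

There is one attempt and no reset: what is moved stays moved. The work goes in short steps, Python scripts to look and compute and a tool call to move; the robot and the scene stay as the last step left them, time stands still between calls to the robot, and variables do not carry over. Pictures are saved under pics/ and viewed, at most 10 in all, crops included, and the job is handed in when it is done.

Besides the shell and the picture viewer there is one more tool, called in YAML: its name, and indented under it one key for each argument. play_rows: Moves the arm, as the interface text tells. Its arguments: {"type":"object","properties":{"rows":{"type":"array","items":{"type":"array","items":{"type":"array","items":{"type":"number"}}}},"squeeze":{"type":"number"}},"required":["rows"]}

```bash
mkdir -p pics; ls; python3 - <<'E'
from plant import r
import cv2
s=r.get_state();print(s)
for n in ("scene","side","wrist"):
    i=r.camera_info(n);print(n,{k:(v if k!='pose' else [[round(float(a),4) for a in b] for b in v]) for k,v in i.items()})
    cv2.imwrite(f"pics/{n}0.png",r.capture(n)[:,:,::-1])
E
```

```text
pics
{'time_s': 0.0, 'joints': array([ 8.56053500e+01,  2.05911641e+01,  6.34174793e-01, -1.91654996e-02,
       -7.01361281e+01, -1.65093139e+01]), 'qd': array([ 0.12377785, -0.06246602,  0.05155387, -0.01617393,  0.06769114,
       -0.02682962]), 'joint_torque': array([-6.50894999e-04, -5.82721961e+01,  2.93045551e+01,  6.99691460e+00,
        6.80463592e-03, -1.75280138e-04]), 'tcp_pos': array([0.24068012, 0.63014611, 0.24443177]), 'eef_rot': array([ 1.79905601e+02, -9.18966345e-03, -2.09104831e+01]), 'contact_force': array([ 0.08975337,  0.38822325, -0.93087277]), 'moment': array([-5.34696555e-02,  3.11559295e-02, -1.32694236e-06]), 'gripper_force': 0.0, 'gripper_width': 0.08754056250898075}
scene {'fovy': 46.47067348866472, 'cx': 324.39980122462885, 'cy': 241.52202257470864, 'k1': 0.055021359890464014, 'pose': [[0.8529, -0.3256, 0.408, 0.1296], [-0.5219, -0.5208, 0.6755, -0.2093], [-0.0075, -0.7891, -0.6142, 0.615], [0.0, 0.0, 0.0, 1.0]]}
side {'fovy': 45.83240293692099, 'cx': 320.7084987408399, 'cy': 247.3748475982669, 'k1': -0.06529874401135188, 'pose': [[0.9944, -0.0234, 0.1031, 0.3763], [-0.1025, -0.4533, 0.8854, -0.3675], [0.026, -0.891, -0.4532, 0.4679], [0.0, 0.0, 0.0, 1.0]]}
wrist {'fovy': 68.68397791484591, 'cx': 319.6373540729714, 'cy': 235.48175926199224, 'k1': -0.06014856854667085, 'pose': [[-0.3566, -0.8898, -0.2848, 0.3185], [-0.9343, 0.34, 0.1075, 0.6008], [0.0012, 0.3044, -0.9526, 0.3836], [0.0, 0.0, 0.0, 1.0]]}
```

View pics/scene0.png

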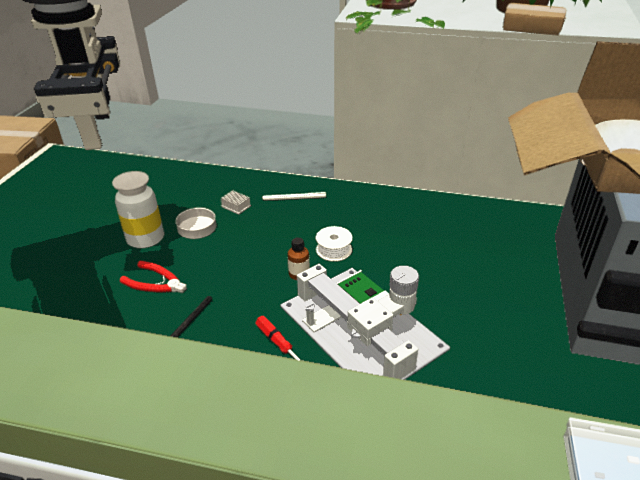

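View pics/side0.png

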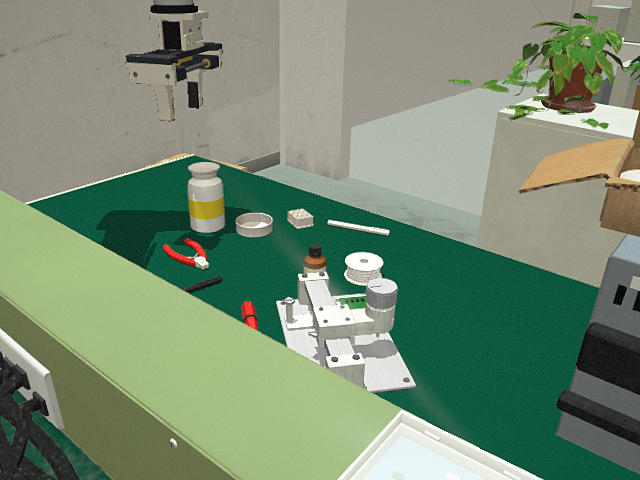

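View pics/wrist0.png

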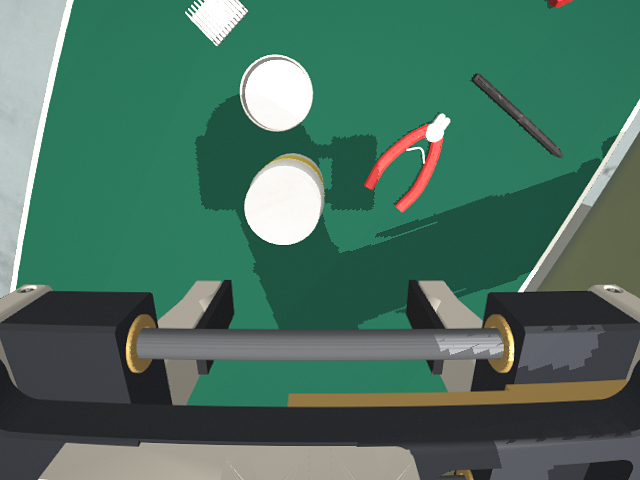

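The scene view shows the jig around (365,325), with the cap at about (404,275) and the nest post at about (312,312). In the side view the cap is at about (381,288). The bottle and reel are at the far end and the screwdriver is in front. The wrist camera does not see the jig yet. I'll enlarge both views in one picture.

```bash
cat > h.py <<'E'
from plant import r
import numpy as np, cv2
from scipy.optimize import least_squares
def proj(i,P):
    T=np.array(i['pose']); p=(np.atleast_2d(P)-T[:3,3])@T[:3,:3]
    s=p[:,:2]/p[:,2:]; s=s*(1+i['k1']*(s**2).sum(1,keepdims=True))
    return s*(240/np.tan(np.radians(i['fovy']/2)))+[i['cx'],i['cy']]
def ray(i,uv):
    d=(np.array(uv,float)-[i['cx'],i['cy']])/(240/np.tan(np.radians(i['fovy']/2)))
    s=d.copy()
    for _ in range(20): s=d/(1+i['k1']*(s@s))
    T=np.array(i['pose']); return T[:3,3],T[:3,:3]@np.r_[s,1]
def atz(i,uv,z):
    o,d=ray(i,uv); return o+d*(z-o[2])/d[2]
def tri(obs):
    f=lambda P:np.concatenate([proj(i,P)[0]-uv for i,uv in obs])
    s=least_squares(f,[.5,.2,.05]); return s.x,np.abs(s.fun).max()
E
python3 - <<'E'
import cv2,numpy as np
a=cv2.imread('pics/scene0.png')[220:390,265:465]; b=cv2.imread('pics/side0.png')[235:405,255:455]
cv2.imwrite('pics/c0.png',np.hstack([cv2.resize(x,(400,340),interpolation=cv2.INTER_CUBIC) for x in (a,b)]))
E
```

```text
(no output)
```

View pics/c0.png

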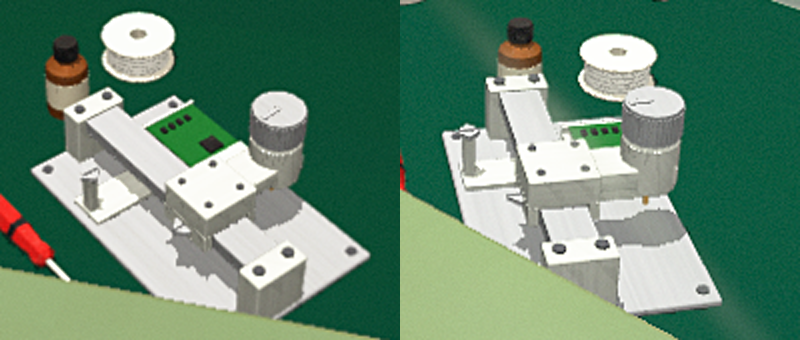

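The crop shows both end blocks with two bolts each, the cap top at crop (279,107) and (654,102), its bar running to the left, and the nest pointer near (95,173) and (465,130). I'll triangulate these.

```bash
python3 - <<'E'
from h import *
S=r.camera_info('scene');D=r.camera_info('side')
pts=dict(cap=((279,107),(254,102)),bar=((268,113),(238,104)),nb1=((260,270),(160,248)),nb2=((289,253),(202,244)),fb1=((81,109),(102,81)),fb2=((107,96),(134,78)),
 c1=((49,170),(54,135)),c2=((350,251),(303,289)),mark=((99,177),(72,130)),index=((172,226),(110,198)))
R={}
for k,(a,b) in pts.items():
    a=np.array(a)/2+[265,220];b=np.array(b)/2+[255,235]
    R[k],e=tri([(S,a),(D,b)]);print(k,R[k].round(4),round(e,2))
n=(R['nb1']+R['nb2'])/2;f=(R['fb1']+R['fb2'])/2
print('origin',(n+f)/2,'len',np.linalg.norm(f-n),'y dir deg',np.degrees(np.arctan2(*(f-n)[[1,0]])))
E
```

```text
cap [0.5249 0.2321 0.1046] 0.01
bar [0.5146 0.2312 0.1042] 0.17
nb1 [0.4579 0.1588 0.0506] 0.6
nb2 [0.4829 0.1603 0.0509] 0.71
fb1 [0.4397 0.3605 0.0481] 0.71
fb2 [0.4637 0.3617 0.0493] 0.63
c1 [0.4039 0.3503 0.0093] 0.33
c2 [0.5506 0.1698 0.0042] 0.91
mark [0.4129 0.2874 0.0518] 1.31
index [0.4355 0.2287 0.0385] 0.44
origin [0.46105511 0.26034476 0.04972077] len 0.20242900783564052 y dir deg 95.29298217135764
```

The block bolts come out at z≈0.05 and 202 mm apart, and the cap lies 61 mm in jig x from the rail line, so the points agree with the text. The jig's yaw is about 5.3°. Next I'll move over the cap and turn to yaw ≈95°, so joint 6 has its whole range for screwing down.

play_rows:
  rows:
    - [[0,0.07,0.045,0.01,-0.08],[0,0.14,0.09,0.02,-0.16],[0,0.21,0.14,0.03,-0.24],[0,0.28,0.185,0.04,-0.32],[0,0.35,0.23,0.05,-0.4],[0,0.42,0.28,0.06,-0.48],[0,0.49,0.325,0.07,-0.56],[0,0.55,0.365,0.07,-0.64]]

```text
time_s: 0.82
tcp_pos: [0.432, 0.3612, 0.2095]
eef_rot: [180.0, 0.1, 34.1]
contact_force: [1.1, -0.0, -0.4]
gripper_width: 0.0878
gripper_force: 0.0
```

```bash
cat > go.py <<'E'
import sys
from h import *
from scipy.spatial.transform import Rotation as Ro
s=r.get_state();p=s['tcp_pos'];e=s['eef_rot'];t=np.array([float(a) for a in sys.argv[1:4]])
R=Ro.from_euler('xyz',e,degrees=True).as_matrix()
print('t',s['time_s'],'p',p.round(4),'e',e.round(2),'F',s['contact_force'].round(2),'j',s['joints'].round(1))
print('shares',(R.T@(t-p)/.5).round(4),'turn',-np.radians(float(sys.argv[4])-e[2])/1.5)
E
python3 go.py .525 .232 .2 95
```

```text
t 0.8167 p [0.432  0.3612 0.2095] e [1.7998e+02 7.0000e-02 3.4130e+01] F [ 1.1  -0.02 -0.39] j [ 59.8  11.6 -16.6  -0.  -61.9  64.3]
shares [0.0091 0.3182 0.0191] turn -0.7082414041067514
```

play_rows:
  rows:
    - [[0,0.0,0.04,0.0,-0.08],[0,0.0,0.08,0.0,-0.16],[0,0.0,0.12,0.01,-0.24],[0,0.0,0.16,0.01,-0.32],[0,0.01,0.21,0.01,-0.4],[0,0.01,0.26,0.02,-0.48],[0,0.01,0.3,0.02,-0.56],[0,0.01,0.318,0.02,-0.64]]

```text
time_s: 1.48
tcp_pos: [0.5249, 0.232, 0.1998]
eef_rot: [-179.9, 0.1, 89.1]
contact_force: [0.9, 0.7, 0.5]
gripper_width: 0.088
gripper_force: 0.0
```

```bash
python3 - <<'E'
from h import *
s=r.get_state();print(s['tcp_pos'],s['eef_rot'],s['joints'].round(1),np.abs(s['qd']).max())
import pickle
i=r.camera_info('wrist');pickle.dump(i,open('w1.pkl','wb'))
cv2.imwrite('pics/w1.png',r.capture('wrist')[:,:,::-1])
S=r.camera_info('scene')
E
```

```text
[0.52489855 0.2320388  0.19977954] [-1.79945917e+02  5.40516357e-02  8.90504339e+01] [ 43.4  13.1 -16.    0.  -60.9 135.7] 91.46350314043151
```

View pics/w1.png

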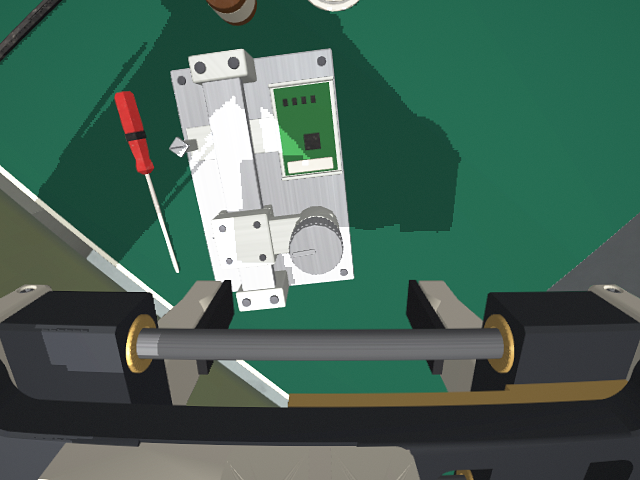

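The wrist view shows the mark's diamond at (178,147), the carriage top at about (242,240), the cap top at about (316,252) with its bar pointing left, and the rail bolts. I'll settle the arm, take an enlarged crop and check the cap's position.

play_rows:
  rows:
    - [[0,0,0,0,-0.04],[0,0,0,0,-0.07],[0,0,0,0,-0.07],[0,0,0,0,-0.07],[0,0,0,0,-0.07],[0,0,0,0,-0.07],[0,0,0,0,-0.07],[0,0,0,0,-0.07]]

```text
time_s: 2.2
tcp_pos: [0.5242, 0.2343, 0.2004]
eef_rot: [180.0, -0.0, 94.8]
contact_force: [-1.2, 0.1, -0.2]
gripper_width: 0.0874
gripper_force: 0.0
```

```bash
python3 - <<'E'
from h import *
import pickle
s=r.get_state();print(s['tcp_pos'],s['eef_rot'],np.abs(s['qd']).max(),s['contact_force'],s['moment'])
i=r.camera_info('wrist');pickle.dump(i,open('w2.pkl','wb'))
im=r.capture('wrist')[:,:,::-1];cv2.imwrite('pics/w2.png',im)
cv2.imwrite('pics/w2c.png',cv2.resize(im[100:300,140:360],(660,600),interpolation=cv2.INTER_CUBIC))
E
```

```text
[0.52415237 0.23425481 0.20039782] [ 1.79998357e+02 -2.85233713e-03  9.47907699e+01] 0.23002191782666598 [-1.1656313   0.11805631 -0.22503813] [-0.09450057 -0.09633212 -0.01223823]
```

View pics/w2c.png

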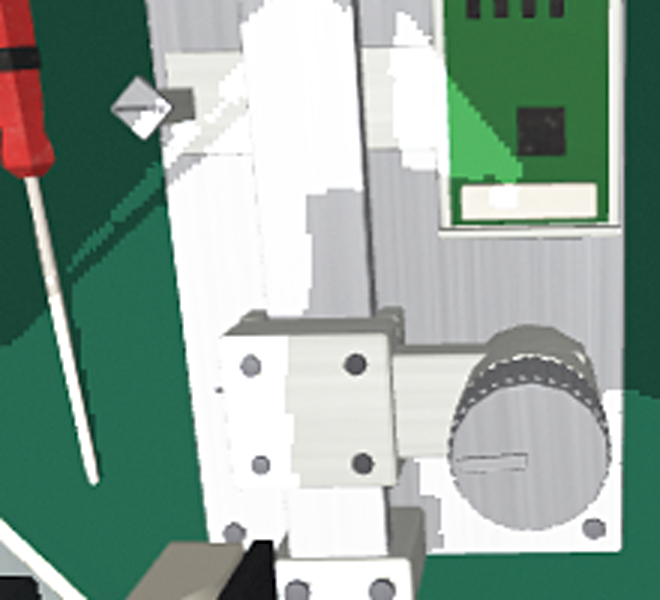

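```bash
python3 - <<'E'
from h import *
import pickle
W=pickle.load(open('w2.pkl','rb'));S=r.camera_info('scene');D=r.camera_info('side')
f=lambda a:np.array(a)/3+[140,100]
A=lambda a,z:atz(W,f(a),z)
ang=lambda d:np.degrees(np.arctan2(d[1],d[0]))
print('rail edge',ang(A((358,2),.048)-A((374,305),.048)),ang(A((244,130),.048)-A((266,300),.048)))
b=[A(q,.071) for q in((251,365),(356,364),(261,464),(362,463))]
print('carr y',ang(b[0]-b[2]),ang(b[1]-b[3]),'x',ang(b[1]-b[0]),ang(b[3]-b[2]),'size',[np.linalg.norm(b[1]-b[0]),np.linalg.norm(b[0]-b[2])],'ctr',np.mean(b,0))
n=[A(q,.05) for q in((297,590),(381,591))];print('near bolts',n)
fb=[atz(pickle.load(open('w1.pkl','rb')),q,.05) for q in((200,68),(233,63))];print('far',fb)
print('cap',A((529,457),.108),A((529,457),.106), tri([(W,f((529,457))),(S,(404.5,273.5)),(D,(382,286))]))
print('capbar dir',ang(A((459,464),.107)-A((526,461),.107)))
print('mark',A((172,106),.047),'mid',A((142,107),.047),'index',A((218,390),.047))
for uvs,uvd in (((99,177),(72,130)),):
    print(tri([(W,f((172,106))),(S,np.array(uvs)/2+[265,220]),(D,np.array(uvd)/2+[255,235])]))
E
```

```text
rail edge 95.29583185812126 97.913288026281
carr y 95.62134087878783 95.11889015045378 x 5.2919073655045334 5.477716827384646 size [np.float64(0.027998047954959505), np.float64(0.02807710662773374)] ctr [0.46288628 0.22391697 0.071     ]
near bolts [array([0.45624569, 0.15955424, 0.05      ]), array([0.48204245, 0.1614847 , 0.05      ])]
far [array([0.43587702, 0.35823127, 0.05      ]), array([0.46152114, 0.36093819, 0.05      ])]
cap [0.52241995 0.23069016 0.108     ] [0.52246465 0.22994222 0.106     ] (array([0.52294071, 0.22999057, 0.10637818]), np.float64(1.0584163170005922))
capbar dir -172.45699165075115
mark [0.41952679 0.30040129 0.047     ] mid [0.4113149 0.299551  0.047    ] index [0.43174289 0.22098643 0.047     ]
(array([0.41696746, 0.29977305, 0.04138249]), np.float64(2.5058173253764835))
```

The wrist view agrees: jig yaw 5.3°, cap at (0.5225, 0.230) and mark at (0.4195, 0.3004). The carriage has about 80 mm to travel. I'll go down over the cap.

play_rows:
  rows:
    - [[0.2,-0.002,-0.001,0.02,0],[0.2,-0.004,-0.002,0.05,0],[0.2,-0.006,-0.003,0.08,0],[0.2,-0.008,-0.004,0.11,0],[0.2,-0.008,-0.004,0.14,0],[0.2,-0.008,-0.004,0.17,0],[0.2,-0.008,-0.004,0.19,0],[0.2,-0.008,-0.004,0.19,0]]

```text
time_s: 2.92
tcp_pos: [0.5212, 0.2289, 0.1027]
eef_rot: [-179.8, 0.1, 94.8]
contact_force: [0.3, -0.3, 0.6]
gripper_width: 0.07
gripper_force: 0.0
```

play_rows:
  rows:
    - [[0.4,0,0,0,0],[0.5,0,0,0,0],[0.6,0,0,0,0],[0.7,0,0,0,0],[0.8,0,0,0,0],[0.8,0,0,0,0],[0.8,0,0,0,0],[0.8,0,0,0,0]]
  squeeze: 20

```text
time_s: 3.58
tcp_pos: [0.5222, 0.23, 0.1058]
eef_rot: [-180.0, -0.0, 94.8]
contact_force: [-5.3, 1.7, 5.3]
gripper_width: 0.0374
gripper_force: 20.0
```

```bash
python3 - <<'E'
from h import *
import pickle
s=r.get_state();print(s['tcp_pos'],s['eef_rot'],s['gripper_width'],s['contact_force'],s['moment'])
i=r.camera_info('wrist');pickle.dump(i,open('w3.pkl','wb'))
im=r.capture('wrist')[:,:,::-1];cv2.imwrite('pics/w3.png',im)
E
```

```text
[0.52220923 0.23004047 0.10583604] [-1.79988638e+02 -1.24519144e-02  9.48163718e+01] 0.03741384360181986 [-5.31757549  1.71430651  5.30220514] [ 0.20637468  1.74142251 -0.04720333]
```

View pics/w3.png

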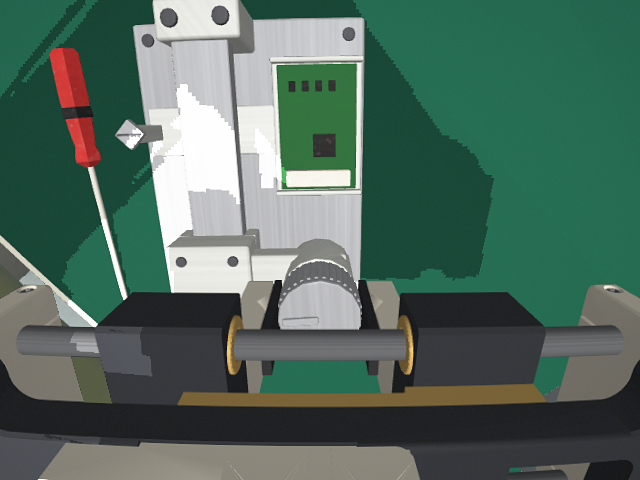

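The cap is held, with a 37.4 mm opening at 20 N. The mark's diamond is at about (130,134) with its rail-side tip near (147,133). I'll measure the mark from both wrist places and plan the slide.

```bash
python3 - <<'E'
from h import *
import pickle
W2=pickle.load(open('w2.pkl','rb'));W=pickle.load(open('w3.pkl','rb'))
f=lambda a:np.array(a)/3+[140,100]
for n,a,b in(('tip',(172,106),(147,133)),('mid',(142,107),(130.5,134.5)),('left',(110,107),(115,135))):
    print(n,tri([(W2,f(a)),(W,b)]),atz(W,b,.047))
t=np.radians(5.3);X=np.array([np.cos(t),np.sin(t)]);Y=np.array([-X[1],X[0]])
s=r.get_state();p=s['tcp_pos'][:2]
for m in ((.4195,.3004),tuple(atz(W,(147,133),.047)[:2])):
    print('travel',(np.array(m)-p)@Y,'across',(np.array(m)-p)@X)
y=np.radians(s['eef_rot'][2]);print('per mm in tool x,y',Y@[np.cos(y),np.sin(y)],Y@[np.sin(y),-np.cos(y)])
cv2.imwrite('pics/x.png',0*np.zeros((2,2)))
E
```

```text
tip (array([0.41615059, 0.30014106, 0.03685096]), np.float64(0.39540246591721484)) [0.42100009 0.30091619 0.047     ]
mid (array([0.41073591, 0.2994039 , 0.04540796]), np.float64(0.06371377886574692)) [0.4115686  0.29948878 0.047     ]
left (array([0.40221292, 0.29868449, 0.04623413]), np.float64(0.25045906340477586)) [0.40264068 0.29864629 0.047     ]
travel 0.07955044191353665 across -0.09576667164711258
travel 0.0799258602259124 across -0.09422531323316456
per mm in tool x,y 0.999964485900884 -0.008427748037327182[ WARN:0@0.212] global loadsave.cpp:1063 imwrite_ Unsupported depth image for selected encoder is fallbacked to CV_8U.
```

play_rows:
  rows:
    - [[0.8,0.006,0,0,0],[0.8,0.016,0,0,0],[0.8,0.028,0,0,0],[0.8,0.04,0,0,0],[0.8,0.052,0,0,0],[0.8,0.064,-0.001,0,0],[0.8,0.076,-0.001,0,0],[0.8,0.08,-0.001,0,0]]
  squeeze: 30

```text
time_s: 4.3
tcp_pos: [0.5183, 0.2689, 0.1058]
eef_rot: [-179.9, 0.1, 94.8]
contact_force: [-2.2, -6.0, 7.6]
gripper_width: 0.0372
gripper_force: 30.0
```

play_rows:
  rows:
    - [[0.8,0.01,0,0,0],[0.8,0.022,0,0,0],[0.8,0.034,0,0,0],[0.8,0.046,0,0,0],[0.8,0.058,0,0,0],[0.8,0.068,0,0,0],[0.8,0.076,0,0,0],[0.8,0.076,0,0,0]]

```text
time_s: 4.97
tcp_pos: [0.5146, 0.3068, 0.1058]
eef_rot: [-179.9, 0.1, 94.8]
contact_force: [-6.0, -3.3, 9.9]
gripper_width: 0.037
gripper_force: 30.0
```

play_rows:
  rows:
    - [[0.8,0,0,0,0],[0.8,0,0,0,0],[0.8,0,0,0,0],[0.8,0,0,0,0],[0.8,0,0,0,0],[0.8,0,0,0,0],[0.8,0,0,0,0],[0.8,0,0,0,0]]

```text
time_s: 5.63
tcp_pos: [0.5146, 0.3068, 0.1058]
eef_rot: [-179.9, 0.1, 94.8]
contact_force: [-6.6, -2.6, 8.3]
gripper_width: 0.0373
gripper_force: 30.0
```

```bash
python3 - <<'E'
from h import *
import pickle
s=r.get_state();print(s['tcp_pos'],s['eef_rot'],s['gripper_width'],s['contact_force'],s['moment'])
i=r.camera_info('wrist');pickle.dump(i,open('w4.pkl','wb'))
a=r.capture('wrist')[:,:,::-1];b=r.capture('scene')[:,:,::-1];c=r.capture('side')[:,:,::-1]
for n,m in zip('abc',(a,b,c)):cv2.imwrite(f'pics/w4{n}.png',m)
z=lambda m,x,y,w,h,k:cv2.resize(m[y:y+h,x:x+w],None,fx=k,fy=k,interpolation=cv2.INTER_CUBIC)
T=z(a,60,200,200,100,4)
B=np.hstack([z(b,280,270,80,57,5),z(c,270,275,80,57,5)])
cv2.imwrite('pics/c4.png',np.vstack([T,B[:200]]) if B.shape[1]==800 else T)
E
```

```text
[0.51462073 0.30679803 0.10580449] [-1.79911801e+02  7.10665753e-02  9.48072810e+01] 0.0372509653109931 [-6.64973012 -2.58360329  8.33694763] [-0.95210745  2.31403726 -0.04471408]
```

View pics/c4.png

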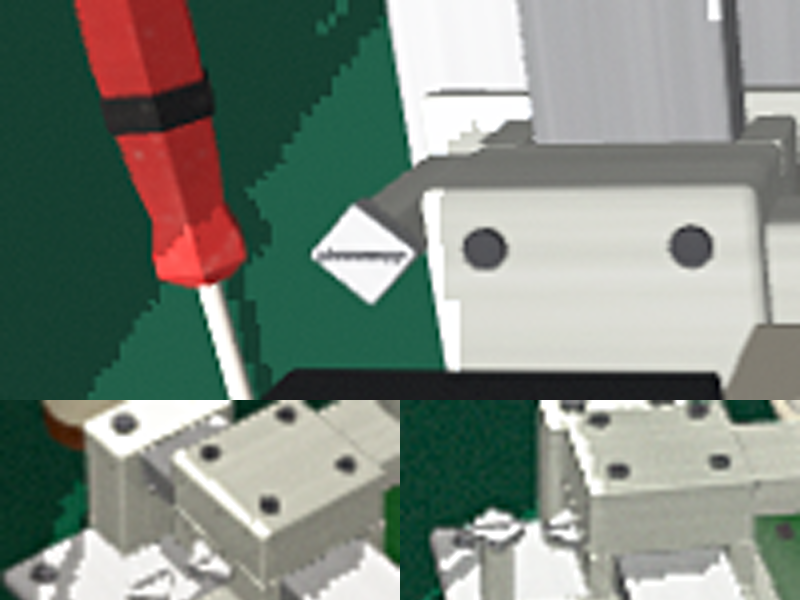

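The wrist crop shows the mark tip at about (417,254) and the carriage's front bolts at (485,248) and (691,246). The side crop shows both diamonds side by side, the mark at (495,527) and the index at (567,525). I'll compare their jig y.

```bash
python3 - <<'E'
from h import *
import pickle
W=pickle.load(open('w4.pkl','rb'));S=r.camera_info('scene');D=r.camera_info('side')
t=np.radians(5.3);X=np.array([np.cos(t),np.sin(t)]);Y=np.array([-X[1],X[0]])
fw=lambda q:np.array(q)/4+[60,200]
J=lambda P:(P[:2]@X,P[:2]@Y)
print('mark w',J(atz(W,fw((417,254)),.047)),J(atz(W,fw((364,255)),.047)),J(atz(W,fw((312,256)),.047)))
bm=(atz(W,fw((485,248)),.071)+atz(W,fw((691,246)),.071))/2
print('carr',J(bm), 'centre y',bm[:2]@Y-.014, 'tcp',J(r.get_state()['tcp_pos']))
fd=lambda q:(np.array(q)-[400,400])/5+[270,275]; fs=lambda q:(np.array(q)-[0,400])/5+[280,270]
print('side mark',J(atz(D,fd((525,527)),.047)),'mid',J(atz(D,fd((495,527)),.047)),'idx',J(atz(D,fd((548,525)),.047)),'mid',J(atz(D,fd((567,525)),.047)))
z=lambda n,x,y,w,h,k:cv2.resize(cv2.imread(n)[y:y+h,x:x+w],None,fx=k,fy=k,interpolation=cv2.INTER_CUBIC)
cv2.imwrite('pics/c5.png',np.vstack([z('pics/w4b.png',295,295,50,25,12),z('pics/w4c.png',275,290,50,25,12)]))
E
```

```text
mark w (np.float64(0.4453720146816554), np.float64(0.26037548839861546)) (np.float64(0.4369543762655418), np.float64(0.260234821521297)) (np.float64(0.428629400713388), np.float64(0.26008930267422004))
carr (np.float64(0.4805822329474913), np.float64(0.27112468370037296)) centre y 0.25712468370037295 tcp (np.float64(0.5407264826983572), np.float64(0.2579591608456584))
side mark (np.float64(0.44557297762837395), np.float64(0.2560978749913335)) mid (np.float64(0.43739880484758914), np.float64(0.2573581128351537)) idx (np.float64(0.4520109142673298), np.float64(0.2561466746724491)) mid (np.float64(0.45720075636232976), np.float64(0.2553448235427277))
```

View pics/c5.png

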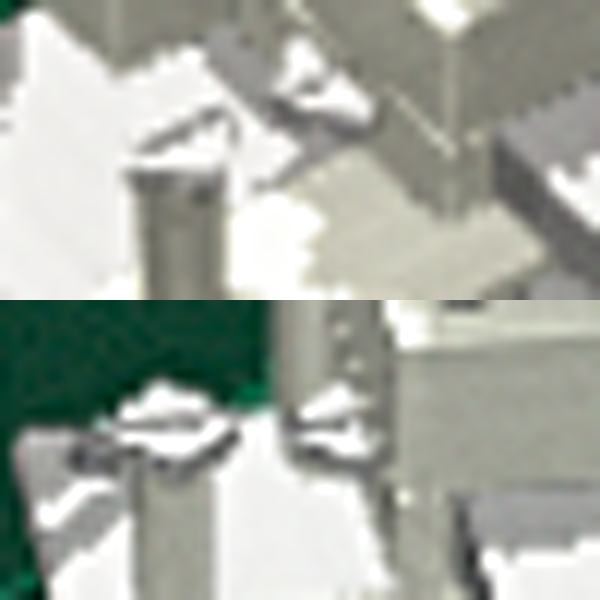

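In the enlarged views the index line sits about 1 px nearer than the mark line, so the carriage is a little short. I'll put a number on it.

```bash
python3 - <<'E'
from h import *
S=r.camera_info('scene');D=r.camera_info('side')
t=np.radians(5.3);X=np.array([np.cos(t),np.sin(t)]);Y=np.array([-X[1],X[0]])
J=lambda i,q:(lambda P:np.round([P[:2]@X*1e3,P[:2]@Y*1e3],1))(atz(i,q,.047))
u=lambda q:np.array(q)/12+[295,295]; v=lambda q:(np.array(q)-[0,300])/12+[275,290]
print('scene mark',J(S,u((140,155))),J(S,u((185,132))),J(S,u((225,110))),'idx',J(S,u((275,97))),J(S,u((325,80))))
print('side mark',J(D,v((115,428))),J(D,v((165,424))),J(D,v((205,420))),'idx',J(D,v((302,432))),J(D,v((350,422))))
# where aligned index would be, shifted d mm
for n,i,f in(('scene',S,lambda p:(p-[295,295])*12),('side',D,lambda p:(p-[275,290])*12+[0,300])):
    for c,m in ((i,u((185,132)) if n=='scene' else v((165,424))),):
        P=atz(i,m,.047)
        for d in(0,.002,.004): print(n,'short',d,[f(proj(i,P+np.r_[X*a-Y*d,0])[0]).round() for a in(.0085,.012,.018)])
E
```

```text
scene mark [430. 258.] [436.6 257.9] [442.6 258.1] idx [448.7 256.2] [455.3 254.9]
side mark [431.3 257.6] [437.1 257.6] [441.8 257.7] idx [452.4 253.5] [458.2 254.8]
scene short 0 [array([242., 102.]), array([266.,  90.]), array([306.,  69.])]
scene short 0.002 [array([252., 111.]), array([275.,  99.]), array([315.,  78.])]
scene short 0.004 [array([262., 121.]), array([285., 108.]), array([325.,  87.])]
side short 0 [array([238., 418.]), array([268., 415.]), array([319., 411.])]
side short 0.002 [array([241., 427.]), array([271., 425.]), array([322., 420.])]
side short 0.004 [array([243., 436.]), array([274., 434.]), array([325., 430.])]
```

All the estimates say it is short by 2.2 to 3.5 mm. The carriage's own bolts give 3.0 mm in the closest view. I'll move on 2.9 mm.

play_rows:
  rows:
    - [[0.8,0.002,0,0,0],[0.8,0.004,0,0,0],[0.8,0.0058,0,0,0],[0.8,0.0058,0,0,0],[0.8,0.0058,0,0,0],[0.8,0.0058,0,0,0],[0.8,0.0058,0,0,0],[0.8,0.0058,0,0,0]]

```text
time_s: 6.45
tcp_pos: [0.5143, 0.309, 0.1058]
eef_rot: [-179.9, 0.1, 94.8]
contact_force: [-6.0, -5.3, 9.2]
gripper_width: 0.0372
gripper_force: 30.0
```

```bash
python3 - <<'E'
from h import *
import pickle
s=r.get_state();print(s['tcp_pos'],s['contact_force'])
W=r.camera_info('wrist');a=r.capture('wrist')[:,:,::-1];b=r.capture('scene')[:,:,::-1];c=r.capture('side')[:,:,::-1]
pickle.dump(W,open('w5.pkl','wb'))
for n,m in zip('abc',(a,b,c)):cv2.imwrite(f'pics/w5{n}.png',m)
t=np.radians(5.3);X=np.array([np.cos(t),np.sin(t)]);Y=np.array([-X[1],X[0]])
g=a.mean(2)
def blob(u,v,dark,w=9):
    p=g[v-w:v+w+1,u-w:u+w+1]; n,l,st,ce=cv2.connectedComponentsWithStats((p<130 if dark else p>150).astype('u1'))
    k=1+np.argmax(st[1:,4]);return ce[k]+[u-w,v-w],st[k]
B=[blob(181,262,True),blob(233,261,True)];M=blob(151,269,False,15)
print(B,M)
bm=sum(atz(W,x[0],.071) for x in B)/2;m=atz(W,M[0],.047)
print('carr',bm[:2]@Y-.014,'mark',m[:2]@Y,'tcp',s['tcp_pos'][:2]@Y)
z=lambda m,x,y,w,h,k:cv2.resize(m[y:y+h,x:x+w],None,fx=k,fy=k,interpolation=cv2.INTER_CUBIC)
cv2.imwrite('pics/c6.png',np.vstack([np.hstack([z(b,300,295,40,25,10),z(c,277,288,40,25,10)]),z(a,110,225,160,70,5)]))
E
```

```text
[0.51434792 0.30897862 0.10578507] [-6.03324884 -5.30306008  9.24159437]
[(array([180.78888889, 261.74444444]), array([ 4,  4, 11, 11, 90], dtype=int32)), (array([232.34444444, 261.38888889]), array([ 3,  4, 11, 11, 90], dtype=int32))] (array([151.09666667, 266.26666667]), array([  3,   1,  25,  24, 300], dtype=int32))
carr 0.2594182296508922 mark 0.2607109045617743 tcp 0.2601470252791094
```

View pics/c6.png

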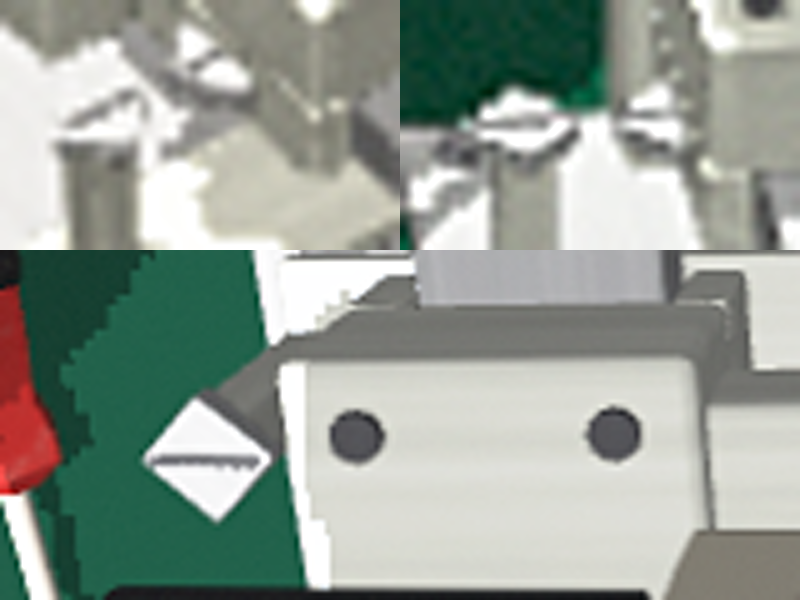

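The last picture shows the two pointers nearly in line: the scene view gives about 0 mm off, the side view 1–2 mm and the wrist view 0.6–0.9 mm short. Flat pads don't centre the cap along the rail in this grip. So I'll let go, turn the fingers to close along the rail, and let that grip place the carriage exactly.

play_rows:
  rows:
    - [[0.6,0,0,0,0],[0.5,0,0,0,0],[0.4,0,0,0,0],[0.3,0,0,0,0],[0.3,0,0,0,0],[0.3,0,0,0,0],[0.3,0,0,0,0],[0.3,0,0,0,0]]

```text
time_s: 7.27
tcp_pos: [0.5153, 0.3106, 0.1053]
eef_rot: [180.0, 0.0, 94.8]
contact_force: [-0.1, 0.8, 0.2]
gripper_width: 0.0613
gripper_force: 0.0
```

```bash
python3 - <<'E'
from h import *
s=r.get_state();print(s['tcp_pos'],s['eef_rot'],s['joints'].round(1),s['contact_force'],s['moment'])
W=r.camera_info('wrist');a=r.capture('wrist')[:,:,::-1]
t=np.radians(5.3);X=np.array([np.cos(t),np.sin(t)]);Y=np.array([-X[1],X[0]])
g=a.mean(2)
def blob(u,v,w=9):
    p=g[v-w:v+w+1,u-w:u+w+1]; n,l,st,ce=cv2.connectedComponentsWithStats((p<130).astype('u1'))
    k=1+np.argmax(st[1:,4]);return ce[k]+[u-w,v-w]
bm=sum(atz(W,blob(*q),.0715) for q in((181,262),(232,261)))/2
print('carr',bm[:2]@Y-.014,bm[:2]@X+.060,'tcp Y X',s['tcp_pos'][:2]@Y,s['tcp_pos'][:2]@X)
# mark: bright diamond incl. scribe, by min-area rect of closed mask
x0,y0=132,247;p=cv2.morphologyEx((g[y0:y0+38,x0:x0+34]>140).astype('u1'),cv2.MORPH_CLOSE,np.ones((3,3)))
n,l,st,ce=cv2.connectedComponentsWithStats(p);k=1+np.argmax(st[1:,4]);print(st[k],ce[k]+[x0,y0]);m=atz(W,ce[k]+[x0,y0],.047);print('mark Y',m[:2]@Y)
E
```

```text
[0.5153092  0.31060988 0.10529646] [1.79999627e+02 8.67454827e-04 9.48170053e+01] [ 49.7  20.8 -18.9   0.  -50.2 135.1] [-0.10219518  0.75521535  0.21104497] [-0.09591757 -0.10941759 -0.05038803]
carr 0.25961257672818855 0.5405531359899853 tcp Y X 0.26168251134644294 0.5417973114092346
[  4  10  27  25 348] [148.97701149 269.16666667]
mark Y 0.26068280083486156
```

Free, the arm is at jig Y 0.2617. The cap is at about 0.2596 and the mark at about 0.2605. I'll turn the fingers by 89.5° onto the rail direction and close gently.

play_rows:
  rows:
    - [[0.3,-0.0034,-0.0024,0,0.08],[0.3,-0.0034,-0.0024,0,0.16],[0.3,-0.0034,-0.0024,0,0.24],[0.3,-0.0034,-0.0024,0,0.32],[0.3,-0.0034,-0.0024,0,0.4],[0.3,-0.0034,-0.0024,0,0.48],[0.3,-0.0034,-0.0024,0,0.56],[0.3,-0.0034,-0.0024,0,0.64]]

```text
time_s: 7.98
tcp_pos: [0.5143, 0.3087, 0.1054]
eef_rot: [180.0, -0.0, 39.5]
contact_force: [-0.4, 0.5, -0.2]
gripper_width: 0.0613
gripper_force: 0.0
```

play_rows:
  rows:
    - [[0.3,0,0,0,0.08],[0.3,0,0,0,0.16],[0.3,0,0,0,0.24],[0.3,0,0,0,0.32],[0.3,0,0,0,0.4],[0.3,0,0,0,0.4],[0.3,0,0,0,0.4],[0.3,0,0,0,0.4]]

```text
time_s: 8.65
tcp_pos: [0.5142, 0.3088, 0.1054]
eef_rot: [-180.0, -0.0, 5.7]
contact_force: [-0.2, -0.1, -0.0]
gripper_width: 0.0614
gripper_force: 0.0
```

```bash
cat > st.py <<'E'
from h import *
t=np.radians(5.3);X=np.array([np.cos(t),np.sin(t)]);Y=np.array([-X[1],X[0]])
s=r.get_state();p=s['tcp_pos'];print('t',s['time_s'],'p',p.round(5),'X,Y mm',(p[:2]@X*1e3).round(2),(p[:2]@Y*1e3).round(2),'yaw',s['eef_rot'].round(2),'j6',s['joints'][5].round(1),'F',s['contact_force'].round(1),'M',s['moment'].round(3),s['gripper_width'].round(4))
E
python3 st.py
```

```text
Traceback (most recent call last):
  File "st.py", line 3, in <module>
    s=r.get_state();p=s['tcp_pos'];print('t',s['time_s'],'p',p.round(5),'X,Y mm',(p[:2]@X*1e3).round(2),(p[:2]@Y*1e3).round(2),'yaw',s['eef_rot'].round(2),'j6',s['joints'][5].round(1),'F',s['contact_force'].round(1),'M',s['moment'].round(3),s['gripper_width'].round(4))
                                                                                                                                                                                                                                                 ^^^^^^^^^^^^^^^^^^^^^^^^
AttributeError: 'float' object has no attribute 'round'
```

play_rows:
  rows:
    - [[0.4,0,0,0,0],[0.45,0,0,0,0],[0.5,0,0,0,0],[0.55,0,0,0,0],[0.6,0,0,0,0],[0.7,0,0,0,0],[0.8,0,0,0,0],[0.8,0,0,0,0]]
  squeeze: 25

```text
time_s: 9.32
tcp_pos: [0.5142, 0.3088, 0.1054]
eef_rot: [-180.0, -0.0, 5.4]
contact_force: [-1.5, -0.2, -0.3]
gripper_width: 0.0368
gripper_force: 25.0
```

```bash
sed -i "s/s\['gripper_width'\].round(4)/s['gripper_width']/" st.py; python3 st.py
```

```text
t 9.3167 p [0.51422 0.30877 0.10538] X,Y mm 540.54 259.95 yaw [-180.     -0.      5.44] j6 45.8 F [-1.5 -0.2 -0.3] M [0.031 0.053 0.009] 0.03681651314028589
```

play_rows:
  rows:
    - [[0.8,0,-0.001,0,0],[0.8,0,-0.002,0,0],[0.8,0,-0.003,0,0],[0.8,0,-0.004,0,0],[0.8,0,-0.004,0,0],[0.8,0,-0.004,0,0],[0.8,0,-0.004,0,0],[0.8,0,-0.004,0,0]]

```text
time_s: 9.98
tcp_pos: [0.5141, 0.3098, 0.1054]
eef_rot: [179.9, 0.0, 5.4]
contact_force: [2.1, -5.2, 0.6]
gripper_width: 0.0369
gripper_force: 25.0
```

```bash
python3 st.py
```

```text
t 9.9833 p [0.51407 0.30984 0.10537] X,Y mm 540.49 261.03 yaw [1.7992e+02 3.0000e-02 5.4300e+00] j6 45.7 F [ 2.1 -5.2  0.6] M [-1.822 -0.73   0.021] 0.03693862435084259
```

The carriage moved 1.08 mm to Y 261.03. I'll let go, turn back to yaw 95 where the wrist camera sees mark and carriage together, check, and screw from there in one long grip.

play_rows:
  rows:
    - [[0.6,0,0,0,0],[0.3,0,0,0,0],[0.3,0,0.002,0,0],[0.3,0,0.002,0,-0.07],[0.3,0,0.002,0,-0.15],[0.3,0,0.002,0,-0.23],[0.3,0,0.002,0,-0.31],[0.3,0,0.002,0,-0.39]]

```text
time_s: 10.65
tcp_pos: [0.5141, 0.3103, 0.1054]
eef_rot: [-180.0, -0.0, 39.3]
contact_force: [-0.4, 0.5, -0.6]
gripper_width: 0.0613
gripper_force: 0.0
```

play_rows:
  rows:
    - [[0.3,0,0,0,-0.08],[0.3,0,0,0,-0.16],[0.3,0,0,0,-0.24],[0.3,0,0,0,-0.32],[0.3,0,0,0,-0.4],[0.3,0,0,0,-0.48],[0.3,0,0,0,-0.56],[0.3,0,0,0,-0.64]]

```text
time_s: 11.32
tcp_pos: [0.5141, 0.3103, 0.1054]
eef_rot: [180.0, -0.0, 94.3]
contact_force: [-0.2, 0.2, -0.2]
gripper_width: 0.0612
gripper_force: 0.0
```

play_rows:
  rows:
    - [[0.3,0,0,0,-0.01],[0.3,0,0,0,-0.01],[0.3,0,0,0,-0.01],[0.3,0,0,0,-0.01],[0.3,0,0,0,-0.01],[0.3,0,0,0,-0.01],[0.3,0,0,0,-0.01],[0.3,0,0,0,-0.01]]

```text
time_s: 11.98
tcp_pos: [0.5141, 0.3097, 0.1054]
eef_rot: [-180.0, 0.0, 94.8]
contact_force: [0.6, -0.4, -0.6]
gripper_width: 0.0613
gripper_force: 0.0
```

```bash
python3 st.py; cat > meas.py <<'E'
from h import *
t=np.radians(5.3);X=np.array([np.cos(t),np.sin(t)]);Y=np.array([-X[1],X[0]])
W=r.camera_info('wrist');a=r.capture('wrist')[:,:,::-1];cv2.imwrite('pics/m.png',a)
g=a.mean(2)
def blob(u,v,w=9):
    p=g[v-w:v+w+1,u-w:u+w+1]; n,l,st,ce=cv2.connectedComponentsWithStats((p<130).astype('u1'))
    k=1+np.argmax(st[1:,4]);return ce[k]+[u-w,v-w]
guess=[proj(W,np.r_[X*(.4805+d)+Y*(.2606+.014),.0715])[0] for d in(-.014,.014)]
B=[blob(*q.round().astype(int)) for q in guess]
bm=sum(atz(W,b,.0715) for b in B)/2
print('bolts',np.round(B,1),'carr Y',(bm[:2]@Y-.014)*1e3,'capX',(bm[:2]@X+.06)*1e3)
# mark: silhouette of bright pixels in the whole diamond, extreme columns' rows
c=proj(W,np.r_[X*.437+Y*.2604,.047])[0].round().astype(int)
p=cv2.morphologyEx((g[c[1]-16:c[1]+17,c[0]-17:c[0]+18]>140).astype('u1'),cv2.MORPH_CLOSE,np.ones((3,3)))
n,l,st,ce=cv2.connectedComponentsWithStats(p);k=1+np.argmax(st[1:,4]);ys,xs=np.where(l==k)
q=np.array([xs.min()/2+xs.max()/2,ys.min()/2+ys.max()/2])+c-[17,16];q2=ce[k]+c-[17,16]
L=ys[xs==xs.min()].mean()+c[1]-16;Rr=ys[xs==xs.max()].mean()+c[1]-16
print(st[k],'box',q,'cen',q2,'tip rows',L,Rr,'mark Y',[(atz(W,z,.047)[:2]@Y*1e3).round(2) for z in(q,q2)])
E
python3 meas.py
```

```text
t 11.9833 p [0.51412 0.30968 0.10536] X,Y mm 540.52 260.87 yaw [-180.      0.     94.78] j6 135.1 F [ 0.6 -0.4 -0.6] M [-0.056 -0.169 -0.009] 0.061253695407712874
bolts [[180.7 262.3]
 [232.4 261.5]] carr Y 260.4625035146568 capX 540.5437933351204
[  3   4  26  25 350] box [150.5 268. ] cen [150.78857143 268.02      ] tip rows 268.5 268.0 mark Y [np.float64(260.72), np.float64(260.7)]
```

The carriage reads Y 260.46 against 260.7 for the mark, so they agree to about 0.3 mm. I'll grip here, centred, and screw clockwise while following the thread down.

play_rows:
  rows:
    - [[0.4,0,0,0,0],[0.45,0,0,0,0],[0.5,0,0,0,0],[0.55,0,0,0,0],[0.6,0,0,0,0],[0.7,0,0,0,0],[0.8,0,0,0,0],[0.8,0,0,0,0]]
  squeeze: 25

```text
time_s: 12.7
tcp_pos: [0.5141, 0.3097, 0.1054]
eef_rot: [-180.0, 0.0, 94.8]
contact_force: [-0.7, 0.5, -0.0]
gripper_width: 0.0373
gripper_force: 25.0
```

play_rows:
  rows:
    - [[0.8,0,0,0,0.04],[0.8,0,0,0,0.1],[0.8,0,0,0.0003,0.17],[0.8,0,0,0.0004,0.24],[0.8,0,0,0.0006,0.31],[0.8,0,0,0.0007,0.38],[0.8,0,0,0.0009,0.45],[0.8,0,0,0.001,0.5]]

```text
time_s: 13.37
tcp_pos: [0.5141, 0.3097, 0.1049]
eef_rot: [180.0, 0.0, 51.5]
contact_force: [-1.8, -0.1, 0.4]
gripper_width: 0.037
gripper_force: 25.0
```

```bash
python3 st.py
```

```text
t 13.3667 p [0.51415 0.30971 0.10491] X,Y mm 540.56 260.89 yaw [180.     0.    51.53] j6 91.8 F [-1.8 -0.1  0.4] M [-0.116 -0.033  0.076] 0.03695556203137549
```

The turning moment is 0.076 N m, so the cap follows. I'll carry on.

play_rows:
  rows:
    - [[0.8,0,0,0.0002,0.07],[0.8,0,0,0.0003,0.14],[0.8,0,0,0.0004,0.21],[0.8,0,0,0.0006,0.28],[0.8,0,0,0.0007,0.35],[0.8,0,0,0.0009,0.42],[0.8,0,0,0.001,0.48],[0.8,0,0,0.001,0.5]]

```text
time_s: 14.03
tcp_pos: [0.5141, 0.3097, 0.1044]
eef_rot: [180.0, 0.0, 8.6]
contact_force: [-0.1, -0.7, 1.3]
gripper_width: 0.0375
gripper_force: 25.0
```

play_rows:
  rows:
    - [[0.8,0,0,0.0002,0.07],[0.8,0,0,0.0003,0.14],[0.8,0,0,0.0004,0.21],[0.8,0,0,0.0006,0.28],[0.8,0,0,0.0007,0.35],[0.8,0,0,0.0009,0.42],[0.8,0,0,0.001,0.48],[0.8,0,0,0.001,0.5]]

```text
time_s: 14.7
tcp_pos: [0.5141, 0.3096, 0.1039]
eef_rot: [180.0, -0.0, -34.4]
contact_force: [0.0, -0.8, 0.6]
gripper_width: 0.0375
gripper_force: 25.0
```

```bash
python3 st.py
```

```text
t 14.7 p [0.51409 0.30964 0.10395] X,Y mm 540.5 260.83 yaw [179.99  -0.   -34.4 ] j6 5.9 F [ 0.  -0.8  0.6] M [-0.084  0.109  0.058] 0.03753175304654976
```

play_rows:
  rows:
    - [[0.8,0,0,0.0001,0.035],[0.8,0,0,0.0002,0.07],[0.8,0,0,0.0002,0.105],[0.8,0,0,0.0003,0.14],[0.8,0,0,0.0004,0.175],[0.8,0,0,0.0004,0.21],[0.8,0,0,0.0005,0.245],[0.8,0,0,0.0005,0.28]]

```text
time_s: 15.37
tcp_pos: [0.5141, 0.3096, 0.1037]
eef_rot: [180.0, -0.0, -58.3]
contact_force: [-0.2, -0.7, -0.1]
gripper_width: 0.0373
gripper_force: 25.0
```

```bash
python3 st.py
```

```text
t 15.3667 p [0.51409 0.30964 0.10368] X,Y mm 540.5 260.83 yaw [ 1.7999e+02 -1.0000e-02 -5.8310e+01] j6 -18.0 F [-0.2 -0.7 -0.1] M [-0.006  0.031  0.083] 0.037293154793262596
```

play_rows:
  rows:
    - [[0.8,0,0,0.0001,0.035],[0.8,0,0,0.0002,0.07],[0.8,0,0,0.0002,0.105],[0.8,0,0,0.0003,0.14],[0.8,0,0,0.0004,0.175],[0.8,0,0,0.0004,0.21],[0.8,0,0,0.0005,0.245],[0.8,0,0,0.0005,0.28]]

```text
time_s: 16.03
tcp_pos: [0.5141, 0.3097, 0.1034]
eef_rot: [180.0, -0.0, -82.4]
contact_force: [-0.7, 0.5, 0.1]
gripper_width: 0.037
gripper_force: 25.0
```

```bash
python3 st.py
```

```text
t 16.0333 p [0.51406 0.30968 0.10342] X,Y mm 540.47 260.87 yaw [ 1.800e+02 -1.000e-02 -8.237e+01] j6 -42.1 F [-0.7  0.5  0.1] M [-0.029  0.04   0.084] 0.037019550595397695
```

play_rows:
  rows:
    - [[0.8,0,0,0.0001,0.035],[0.8,0,0,0.0002,0.07],[0.8,0,0,0.0002,0.105],[0.8,0,0,0.0003,0.14],[0.8,0,0,0.0004,0.175],[0.8,0,0,0.0004,0.21],[0.8,0,0,0.0005,0.245],[0.8,0,0,0.0005,0.28]]

```text
time_s: 16.7
tcp_pos: [0.5141, 0.3097, 0.1034]
eef_rot: [-180.0, -0.0, -106.3]
contact_force: [-1.2, -0.4, 1.1]
gripper_width: 0.0369
gripper_force: 25.0
```

```bash
python3 st.py
```

```text
t 16.7 p [0.5141  0.30971 0.10336] X,Y mm 540.51 260.9 yaw [-1.7998e+02 -2.0000e-02 -1.0634e+02] j6 -66.1 F [-1.2 -0.4  1.1] M [0.03  0.281 0.859] 0.0369421751301091
```

play_rows:
  rows:
    - [[0.8,0,0,0.0001,0.025],[0.8,0,0,0.0001,0.05],[0.8,0,0,0.0002,0.075],[0.8,0,0,0.0002,0.1],[0.8,0,0,0.0002,0.125],[0.8,0,0,0.0003,0.15],[0.8,0,0,0.0003,0.15],[0.8,0,0,0.0003,0.15]]

```text
time_s: 17.37
tcp_pos: [0.5141, 0.3097, 0.1033]
eef_rot: [-180.0, -0.0, -119.1]
contact_force: [-2.4, -1.6, 4.8]
gripper_width: 0.037
gripper_force: 25.0
```

```bash
python3 st.py
```

```text
t 17.3667 p [0.51414 0.30974 0.10335] X,Y mm 540.55 260.92 yaw [-179.98   -0.   -119.07] j6 -78.8 F [-2.4 -1.6  4.8] M [-0.26   0.536  0.596] 0.03699100467127089
```

The stop was reached: the moment rose to 0.86 N m, z stalled, and the pads slipped. I'll record how the cap sits relative to the gripper and then back off 90°.

```bash
python3 - <<'E'
from h import *
cv2.imwrite('pics/bot.png',r.capture('wrist')[:,:,::-1]);cv2.imwrite('pics/bots.png',r.capture('scene')[:,:,::-1])
E
```

play_rows:
  rows:
    - [[0.8,0,0,0,-0.03],[0.8,0,0,-0.0001,-0.08],[0.8,0,0,-0.0002,-0.15],[0.8,0,0,-0.0004,-0.22],[0.8,0,0,-0.0006,-0.29],[0.8,0,0,-0.0007,-0.36],[0.8,0,0,-0.0009,-0.43],[0.8,0,0,-0.001,-0.5]]

```text
time_s: 18.13
tcp_pos: [0.5141, 0.3097, 0.1038]
eef_rot: [-180.0, 0.0, -75.9]
contact_force: [-3.3, -0.8, 5.2]
gripper_width: 0.0367
gripper_force: 25.0
```

play_rows:
  rows:
    - [[0.8,0,0,-0.0001,-0.07],[0.8,0,0,-0.0003,-0.14],[0.8,0,0,-0.0004,-0.21],[0.8,0,0,-0.0006,-0.28],[0.8,0,0,-0.0007,-0.35],[0.8,0,0,-0.0008,-0.42],[0.8,0,0,-0.001,-0.5],[0.8,0,0,-0.001,-0.545]]

```text
time_s: 18.8
tcp_pos: [0.5141, 0.3097, 0.1043]
eef_rot: [-180.0, 0.0, -29.0]
contact_force: [-2.3, -0.4, 5.6]
gripper_width: 0.0372
gripper_force: 25.0
```

```bash
python3 st.py; python3 - <<'E'
from h import *
a=cv2.imread('pics/bot.png');b=r.capture('wrist')[:,:,::-1];cv2.imwrite('pics/fin.png',b);cv2.imwrite('pics/fins.png',r.capture('scene')[:,:,::-1])
a0=cv2.imread('pics/w3.png')
z=lambda m,x,y,w,h,k:cv2.resize(m[y:y+h,x:x+w],None,fx=k,fy=k,interpolation=cv2.INTER_CUBIC)
cv2.imwrite('pics/cf.png',np.hstack([z(a,270,230,100,105,4),z(b,270,230,100,105,4)]))
E
```

```text
t 18.8 p [0.51408 0.3097  0.10428] X,Y mm 540.49 260.89 yaw [-1.7999e+02  1.0000e-02 -2.9000e+01] j6 11.3 F [-2.3 -0.4  5.6] M [-0.287  0.926 -0.06 ] 0.03724503626294633
```

The arm turned back 90.1° against the thread's drag of −0.06 N m. I'll check numerically that the bar did not slip relative to the gripper.

```bash
python3 - <<'E'
from h import *
W=r.camera_info('wrist');s=r.get_state();p=s['tcp_pos'];y=np.radians(s['eef_rot'][2])
tx=np.array([np.cos(y),np.sin(y),0]);ty=np.array([np.sin(y),-np.cos(y),0])
# rectify cap-top plane (tool frame, 10 px/mm; visible part), same rays for both pictures
n=400;g=(np.arange(n)-n/2)/10e3
def rect(f,ztop):
    P=np.array([[*(p+tx*a+ty*b)[:2],ztop] for a in -g for b in g]);uv=proj(W,P).astype('f4').reshape(n,n,2)
    return cv2.remap(cv2.imread(f,0),uv[...,0],uv[...,1],cv2.INTER_CUBIC)
for f,zt in(('pics/w3.png',p[2]+.003),('pics/bot.png',p[2]+.0027),('pics/fin.png',p[2]+.0027)):
    m=rect(f,zt);cv2.imwrite(f.replace('.png','_r.png'),m)
    L=cv2.createLineSegmentDetector().detect(cv2.GaussianBlur(m,(0,0),3))[0][:,0]
    out=[]
    for x1,y1,x2,y2 in L:
        l=np.hypot(x2-x1,y2-y1);c=np.array([x1+x2,y1+y2])/2-200
        if l>50 and np.hypot(*c)<150: out.append((round(float(l)),c.round().tolist(),round(float(np.degrees(np.arctan2(y2-y1,x2-x1))%180),1)))
    print(f,sorted(out,reverse=True)[:8])
E
```

```text
pics/w3.png [(346, [-3.0, 42.0], 180.0), (152, [-90.0, -21.0], 176.0), (149, [-90.0, -10.0], 175.3)]
pics/bot.png [(253, [42.0, 44.0], 179.9), (73, [-54.0, 9.0], 145.6), (68, [-47.0, 15.0], 145.7)]
pics/fin.png [(353, [2.0, 43.0], 180.0), (65, [-46.0, 15.0], 147.2)]
```

The bar's angle to the gripper changed by at most 1.5° during the back-off (145.7° to 147.2°). I'll add about 0.8°, hold, and hand in.

play_rows:
  rows:
    - [[0.8,0,0,0,-0.005],[0.8,0,0,0,-0.009],[0.8,0,0,0,-0.009],[0.8,0,0,0,-0.009],[0.8,0,0,0,-0.009],[0.8,0,0,0,-0.009],[0.8,0,0,0,-0.009],[0.8,0,0,0,-0.009]]

```text
time_s: 19.57
tcp_pos: [0.5141, 0.3097, 0.1043]
eef_rot: [-180.0, 0.0, -28.6]
contact_force: [-2.9, -1.3, 5.6]
gripper_width: 0.0371
gripper_force: 25.0
```

```bash
python3 st.py; python3 -c "
from plant import r
print(r.close_job())"
```

```text
t 19.5667 p [0.51408 0.30972 0.10431] X,Y mm 540.49 260.91 yaw [-1.7999e+02  1.0000e-02 -2.8600e+01] j6 11.7 F [-2.9 -1.3  5.6] M [-0.349  0.94  -0.07 ] 0.03707080982506142
the job is handed in; nothing more can be done
None
```

I handed the job in at 19.6 s: the carriage is at the mark to within about 0.5 mm by camera, and the cap was bottomed, backed off 90° (within about 1.5°) and is still held at 25 N; I planned no contact with the bystanders but didn't re-check them by camera at the end.

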